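Hang a sink caddy on the telescopic draining stand and hold the mast up at its second stop

ROBOT

A 6-joint arm with a two-finger parallel gripper is mounted at the origin on a cart in front of the work surface, level with it; the furniture and walls round the work are solid. World frame = base frame: x ahead of the robot, y to its left, z up, the work surface at z = 0. Lengths are in m, angles in rad, forces in N, time in s.
With the tool pointing down it reaches from about 0.35 to 0.975 m from the base axis. Payload 7.1 kg.
Tool frame: the origin (TCP) lies at the very end of the fingers, on their centre line; the grasp point (between the pads) lies 19 mm behind it; z points along the fingers, y is the line along which they close (so a half turn about z gives the same grasp; the last joint's range is limited). The gripper opens to 88 mm and grips with 3 to 60 N. Pads are 20 mm wide; open, the fingers measure 115 mm over their backs; the gripper's body (75 mm by 178 mm) begins 61 mm behind the grasp point.
Start: joints at [1.331, 0.423, 1.63, -0, 1.089, -0.019], TCP at [0.137, 0.61, 0.223] pointing down, gripper open.
Joint ranges: [-3, 3], [-0.9, 2.11], [0.09, 2.58], [-1.31, 4.45], [0.11, 2.69], [-2.54, 2.54]. Speed limits (rad/s): [2.39, 2.39, 3.01, 3.14, 3.14, 3.14].

INTERFACE

Orientations are given as a 3x3 rotation matrix whose columns are the frame's x, y, z axes.
In Python, from station import bot gives the robot as it stands.
- The arm moves only by the tool drive_tool, never from a script. Its argument "targets" is a list of rows, each an object of numbers: "wx", "wy", "wz": the turn, a rotation vector about the world's x, y, z in degrees; "tx", "ty", "tz": the shift along the world's x, y, z in mm; "gripper": the finger opening in mm, from 0 to 87.8. A call has 1 to 8 rows; each row shifts and turns the commanded pose from where the row before left it; what a row does not reach is not made up. A row lasts 1/12 s, in which the tool goes at most 41.7 mm and 7.16 degrees, less where a joint would pass 70% of its speed; a pose out of reach is approached as far as the arm can. A call with a gripper value outside its range is refused whole. The fingers move at their own pace and stop on an object; "newtons" is the grip in N (left out, the last holds). Time passes only in rows, so rows that do not move let the fingers close. It gives the time, the measured TCP pose, the force, the opening and the grip force at its end, in the units of the state.
- bot.state(): the state, without advancing time (a new reading comes with each control period).
- bot.grab_frame(name): name is "scene" or "top"; returns a dict with "pixels" (480x640x3 uint8, blue, green, red), "intrinsics" (3x3 intrinsics, pixels), "D" ([k1, k2, p1, p2, k3] as OpenCV has them; the pictures are not rectified), "cam_to_world" (4x4, takes a point from camera to world coordinates). Camera axes: x right, y up, looking along -z (the intrinsics and any distortion apply to the point x, -y, -z); pixel columns grow to the right and rows downward; lengths in m; the calibration is good to about 2 mm. A picture is of the moment at which its call begins. There is no depth.
- bot.job_done(): hands the job in; it is judged then, once.
The state is a dict: "time_s": time; "joint_pos": joint angles; "qvel": joint speeds; "joint_torque": joint torques, N m; "position": TCP position; "tcp_rot": TCP orientation; "ft_force": force on the tool from outside, world axes, zero at the start; "moment": the same for the moment, N m; "grip_width": opening from 0.0 (shut) to 1.0 (fully open); "finger_force": force on a finger pad.
Only numpy, scipy, OpenCV 4.12 (cv2) and the standard library are available. Lean on these libraries where they do the work, as an engineer would, in place of code of your own. Each camera call takes 0.05 s, during which the arm holds its last target. There are 200 camera calls.

TASK

Hang the blue two-pocket sink caddy astride either arm of the draining stand's crossbar, one pocket on each side of the bar, and let go so that it hangs freely. Then press the red button on the foot of the stand, so that the mast pops up to its first stop, take the black knob on top of the mast and pull it all the way up to its second stop; the mast sinks back when let go, so finish while still holding it fully up, with the caddy hanging on it. Leave the soap bottle and the small tin where they stand.

Things in the scene. Friction and masses are not known exactly. Their poses are not given: they have to be found in the camera images.
- caddy_grip (a point): Middle of the upright grip fin on top of the loose blue plastic saddle caddy (90 to 180 g, 174 mm high). The fin is 10 mm thick along its x axis, 36 mm long along y, from 134 to 174 mm above the caddy's underside; this point is at 155 mm. Pinch it the thin way (along x) from above. z up. At the start the caddy stands on its pockets on the worktop.
- caddy_seat (a point): Inner peak of the strap, 27 mm below caddy_grip, same axes. The strap's underside is an inverted V (45 degrees each side) over a gap 40 mm wide, open downwards and at both y ends: the bar comes to lie along the caddy's y axis, and this point then rests about 8 mm above the bar's axis; the pockets reach 128 mm below it. Half a turn makes no difference.
- caddy: The whole caddy; origin at the centre of its underside, axes as caddy_grip; 108 mm along x, 64 mm along y: two open pockets, 58 mm high, joined by a strap 42 mm wide along y.
- stand: Draining stand, fixed to the worktop: white tray foot 160 mm (x) by 270 mm (y), 16 mm high, with a tongue to -x carrying the button, and an upright telescopic mast in the middle (dark sleeve 36 mm across up to 77 mm). Origin on the worktop under the mast; its -x side faces the robot, within 17 degrees.
- bar_mid (a point): Axis of the steel crossbar where it crosses the mast. The bar runs along this frame's y, 12 mm thick, 250 mm long, with 18 mm balls at its ends; it starts 150 mm above the worktop and rises with the mast.
- bar_left_mid (a point): Axis of the bar, 78 mm from the mast on the +y arm: a good place for the caddy (its middle 35 to 115 mm from the mast; beside the mast's 12 mm radius boss its pockets need 45 mm or more).
- bar_right_mid (a point): The same on the -y arm.
- knob (a point): Centre of the black knob on top of the mast, 45 mm above the bar's axis: upright cylinder 27 mm across, from 22 to 68 mm above the bar's axis. Take it from above with the fingers closing across the bar (along the frame's x), as the hung caddy's fin stands up to 55 mm above the bar's axis on one arm. It moves with the mast.
- release_top (a point): Centre of the top of the red push button (28 mm across) on the tongue of the foot, 125 mm from the mast towards -x of the stand; pressed straight down.
- release (a joint): Travel of the button, m: 0 up, 0.006 fully down. Spring, about 4 N when fully down; the latch frees at about 0.003, so press it to the bottom. It comes up again by itself.
- mast_tube (a joint): Rise of the lower section, m: 0 latched down, 0.04 at the first stop. A spring drives it up with the rod in about 0.5 s once the button frees the latch, and keeps it up; until then the whole mast is locked.
- mast_rod (a joint): Rise of the rod (with bar and knob) out of the lower section, m: 0 in, 0.07 at the second stop, a hard end. It takes 4 to 8 N to pull and falls back when let go. The bar's height above the worktop is 150 mm plus both joints.
- soap_mid (a point): Middle of a green-capped dish soap bottle, 45x73x191 mm, loose bystander, 95 mm above its underside.
- tin_mid (a point): Middle of a small food tin, 57 mm across, 72 mm high, loose bystander.
There are look-alikes about, which are no part of the job. There is more than one size of the caddy; the job needs the larger.

How it is judged:
On the way, in this order (a step that is already met when the one before it is completed fails the run):
1. the caddy hangs astride one arm of the bar, let go, with the mast still down (x of caddy_seat in the frame of bar_mid between -0.012 and 0.012 m and z of caddy_seat in the frame of bar_mid between -0.002 and 0.02 m and (y of caddy_seat in the frame of bar_mid between 0.035 and 0.115 m or y of caddy_seat in the frame of bar_mid between -0.115 and -0.035 m) and angle between caddy_seat's own z axis and vertical below 0.3 rad and angle between the y axis of caddy_seat and the y axis of bar_mid, either way round below 0.3 rad and contact force between caddy and stand above 0.4 N and contact force between caddy and the arm below 0.2 N and contact force between caddy and the fingers below 0.2 N and value of joint mast_tube below 0.008 m and linear speed of caddy below 0.04 m/s), for 0.3 s.
2. the button is pressed (value of joint release above 0.0025 m), for 0.05 s.
3. the mast has popped up to its first stop (value of joint mast_tube above 0.034 m), for 0.1 s.
4. the mast is pulled to its second stop by the gripper (value of joint mast_tube above 0.034 m and value of joint mast_rod above 0.063 m and contact force between the fingers and stand above 1 N), for 0.2 s.
At the end, for the whole second after the job is handed in: The gripper holds the mast by its knob at the second stop (lower section within 6 mm, rod within 7 mm of its end); the caddy hangs still astride one arm (peak within 12 mm of the bar sideways, 35 to 115 mm from the mast, upright and in line within 17 degrees), untouched by the robot (all of step 4 and x of caddy_seat in the frame of bar_mid between -0.012 and 0.012 m and z of caddy_seat in the frame of bar_mid between -0.002 and 0.02 m and (y of caddy_seat in the frame of bar_mid between 0.035 and 0.115 m or y of caddy_seat in the frame of bar_mid between -0.115 and -0.035 m) and angle between caddy_seat's own z axis and vertical below 0.3 rad and angle between the y axis of caddy_seat and the y axis of bar_mid, either way round below 0.3 rad and contact force between caddy and stand above 0.4 N and contact force between caddy and the arm below 0.2 N and contact force between caddy and the fingers below 0.2 N and linear speed of caddy below 0.05 m/s and distance between the grasp point and knob below 0.04 m); the arm keeps its last pose, push and grip.
It fails at once if the soap bottle was pushed or knocked over (distance of soap_mid from where it was at the start of the episode above 0.03 m or angle between soap_mid's own z axis and vertical above 0.6 rad).
It fails at once if the tin was pushed or knocked over (distance of tin_mid from where it was at the start of the episode above 0.03 m or angle between tin_mid's own z axis and vertical above 0.6 rad).
It also fails if it takes over 66 s, if anything falls off the work surface, if the arm or the gripper's body presses on something with over 40 N, if the wrist force passes 120 N, or if a joint passes its speed limit or range.

## Working session

There is one attempt and no reset: what is moved stays moved. The work goes in short steps, Python scripts to look and compute and a tool call to move; the robot and the scene stay as the last step left them, time stands still between calls to the robot, and variables do not carry over. Pictures are saved under pics/ and viewed, at most 10 in all, crops included, and the job is handed in when it is done.

Besides the shell and the picture viewer there is one more tool, called by a JSON object that holds its "method" and its "body". drive_tool: Moves the arm, as the interface text tells. Its arguments: {"type":"object","properties":{"targets":{"type":"array"},"newtons":{"type":"number"}},"required":["targets"]}

```bash
ls; mkdir -p pics; python3 - <<'E'
from station import bot
import cv2,pickle
d={}
for n in("scene","top"):
    f=bot.grab_frame(n);d[n]=f;cv2.imwrite(f"pics/{n}0.png",f["pixels"]);print(n,f["intrinsics"],f["D"],f["cam_to_world"])
pickle.dump(d,open("f0.pkl","wb"))
s=bot.state();print(s)
E
```

```text
pics
scene [[601.29614274   0.         325.28365208]
 [  0.         601.29614274 230.76177786]
 [  0.           0.           1.        ]] [0.00252348 0.         0.         0.         0.        ] [[-0.78211053  0.36387243 -0.50586556 -0.22623265]
 [-0.62313639 -0.45404452  0.63682385  1.17008677]
 [ 0.00203716  0.81328988  0.58185516  0.94230135]
 [ 0.          0.          0.          1.        ]]
top [[452.57649829   0.         321.20305902]
 [  0.         452.57649829 235.32190209]
 [  0.           0.           1.        ]] [-0.08144259  0.          0.          0.          0.        ] [[-0.01001511  0.99174387 -0.12784283  0.35149513]
 [-0.99939409 -0.00566546  0.03434182  0.27573719]
 [ 0.033334    0.1281093   0.9911997   1.14850992]
 [ 0.          0.          0.          1.        ]]
{'time_s': 0.1, 'joint_pos': array([ 1.33097282e+00,  4.23788402e-01,  1.63059976e+00,  1.46392442e-05,
        1.08859737e+00, -1.90176623e-02]), 'qvel': array([-0.00062482,  0.00017375, -0.00332958,  0.00137397,  0.00025412,
        0.00060927]), 'joint_torque': array([-7.28602799e-05, -5.45612240e+01, -2.74324518e+01,  6.44807448e-02,
        1.87821424e-02, -8.03518378e-05]), 'position': array([0.13674807, 0.6093446 , 0.22196988]), 'tcp_rot': array([[-9.75719778e-01,  2.19022366e-01, -3.43450750e-04],
       [ 2.19022631e-01,  9.75718845e-01, -1.34993272e-03],
       [ 3.94459112e-05, -1.39237954e-03, -9.99999030e-01]]), 'ft_force': array([ 0.01779017,  0.56027572, -0.35130306]), 'moment': array([-0.02150333,  0.01331841, -0.03547029]), 'finger_force': 0.0, 'grip_width': 1.0010701512995843}
```

View pics/scene0.png

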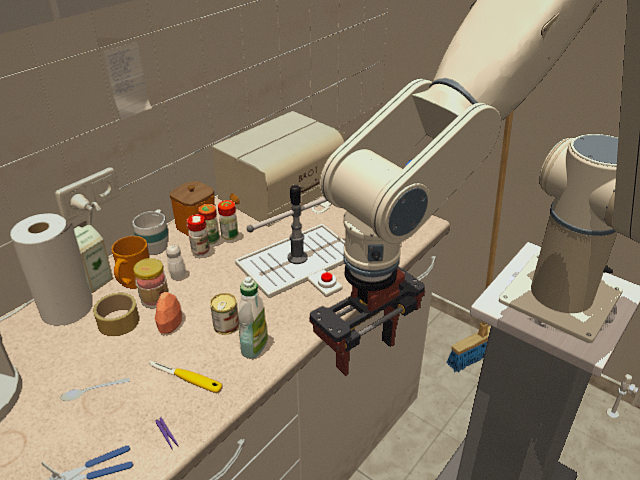

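View pics/top0.png

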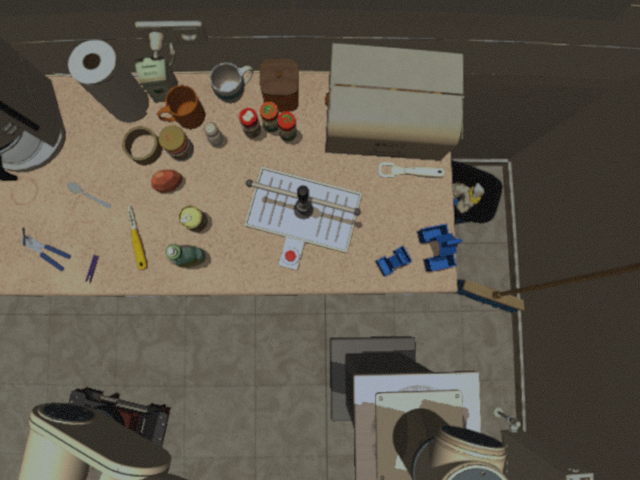

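The scene view shows the stand at about (297,250) with its button at (327,280). The arm hides the caddies. The top view shows the stand's knob at (303,193), the button at (290,256), the larger caddy at (440,248) and the smaller at (393,262). The soap is at (185,255) and the tin at (193,217). Next I'll enlarge the top view and write a helper.

```bash
cat > h.py <<'E'
import numpy as np,cv2
from scipy.optimize import least_squares
def ray(f,uv):
    p=cv2.undistortPoints(np.array([[uv]],float),f["intrinsics"],np.array(f["D"],float))[0,0]
    T=np.array(f["cam_to_world"]);d=T[:3,:3]@[p[0],-p[1],-1];return T[:3,3],d/np.linalg.norm(d)
def atz(f,uv,z):
    o,d=ray(f,uv);return o+d*(z-o[2])/d[2]
def proj(f,P):
    T=np.array(f["cam_to_world"]);q=(np.atleast_2d(P)-T[:3,3])@T[:3,:3];q=q*[1,-1,-1]
    return cv2.projectPoints(q,np.zeros(3),np.zeros(3),f["intrinsics"],np.array(f["D"],float))[0][:,0]
def tri(*obs):
    A=np.zeros((3,3));b=np.zeros(3)
    for f,uv in obs:
        o,d=ray(f,uv);M=np.eye(3)-np.outer(d,d);A+=M;b+=M@o
    return np.linalg.solve(A,b)
E
python3 - <<'E'
import pickle,cv2,numpy as np
from h import *
d=pickle.load(open("f0.pkl","rb"));t=d["top"];s=d["scene"]
print("base",proj(t,[0,0,0]))
print("knob",tri((t,(303,190)),(s,(295,189))))
print("balls",atz(t,(249,183),.15),atz(t,(357,211),.15))
print("button",atz(t,(290,256),.03),tri((t,(290,256)),(s,(327,276))))
for uv in[(438,248),(393,262)]:print(atz(t,uv,0),atz(t,uv,.16))
a=cv2.resize(t["pixels"][150:300,340:490],(600,600),interpolation=cv2.INTER_CUBIC)
cv2.imwrite("pics/c1.png",a)
E
```

```text
base [[418.01578285 433.99446061]]
knob [0.56997665 0.2809282  0.20882929]
balls [0.60015321 0.40283091 0.15      ] [0.53497646 0.16003249 0.15      ]
button [0.44461057 0.31475273 0.03      ] [0.44545195 0.31539698 0.03373856]
[ 0.46482172 -0.06612422  0.        ] [ 0.44903409 -0.01849919  0.16      ]
[0.4297055  0.05270553 0.        ] [0.41880994 0.08377628 0.16      ]
```

View pics/c1.png

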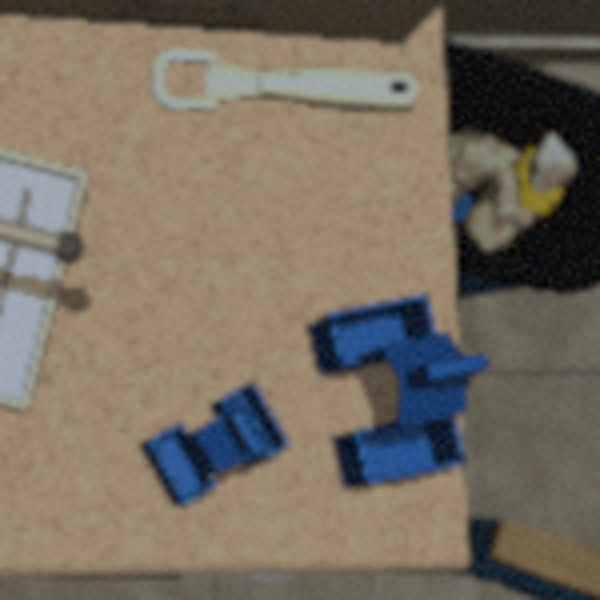

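The crop shows the larger caddy with pocket rims tilted about 12° and its fin from (415,375) to (487,360). The smaller caddy is at its left, at (215,440). Next I fit the silhouettes of the caddy and the stand.

```bash
cat > fit.py <<'E'
import numpy as np,cv2,itertools
from h import *
from scipy.optimize import minimize
def box(x0,x1,y0,y1,z0,z1):return np.array(list(itertools.product((x0,x1),(y0,y1),(z0,z1))))
def V(s):
    return np.array([[s*x,y,z] for x,z in((0,.128),(0,.134),(.02,.108),(.026,.108)) for y in(-.021,.021)])
parts=[box(.02,.054,-.032,.032,0,.058),box(-.054,-.02,-.032,.032,0,.058),box(.02,.026,-.021,.021,.05,.108),box(-.026,-.02,-.021,.021,.05,.108),V(1),V(-1),box(-.005,.005,-.018,.018,.128,.174)]
def rnd(f,p,roi,k=4):
    x,y,a=p;c,s=np.cos(a),np.sin(a);R=np.array([[c,-s,0],[s,c,0],[0,0,1]])
    u0,v0,w,h=roi;m=np.zeros((h*k,w*k),np.uint8)
    for P in parts:
        q=(proj(f,P@R.T+[x,y,0])-[u0,v0]+.5)*k-.5
        cv2.fillConvexPoly(m,cv2.convexHull((q*16).round().astype(np.int32)),255,shift=4)
    return cv2.resize(m,(w,h),interpolation=cv2.INTER_AREA)/255.
def fit(f,roi,p0):
    u0,v0,w,h=roi;im=f["pixels"][v0:v0+h,u0:u0+w].astype(float)
    b=((im[...,0]-im[...,2])>25).astype(float)
    r=minimize(lambda p:np.abs(rnd(f,p,roi)-b).sum(),p0,method="Nelder-Mead",options=dict(initial_simplex=np.array(p0)+np.array([[0,0,0],[.015,0,0],[0,.015,0],[0,0,.12]]),xatol=1e-4,fatol=.1))
    return r.x,r.fun,b.sum()
E
python3 - <<'E'
import pickle
from fit import *
d=pickle.load(open("f0.pkl","rb"));t=d["top"];s=d["scene"]
for a in(.15,.3):
    p,e,n=fit(t,(412,218,50,62),[.46,-.06,a]);print(p,np.degrees(p[2]),e,n)
print("fin top in scene",proj(s,[p[0],p[1],.155]))
# bar direction
a=atz(t,(249,183),.15);b=atz(t,(357,211),.15);v=(a-b);print("bar mid",(a+b)/2,np.degrees(np.arctan2(-v[0],v[1])),np.linalg.norm(v))
c=cv2.resize(t["pixels"][160:280,235:375],(700,600),interpolation=cv2.INTER_CUBIC);cv2.imwrite("pics/c2.png",c)
E
```

```text
[ 0.46261803 -0.05242377  0.20573128] 11.78753419844253 186.48627450980393 1075.0
[ 0.46270872 -0.05250753  0.20451244] 11.71769990976891 186.41960784313724 1075.0
fin top in scene [[409.2762215  167.98105364]]
bar mid [0.56756484 0.2814317  0.15      ] -15.026221789845405 0.2513942678673256
```

View pics/c2.png

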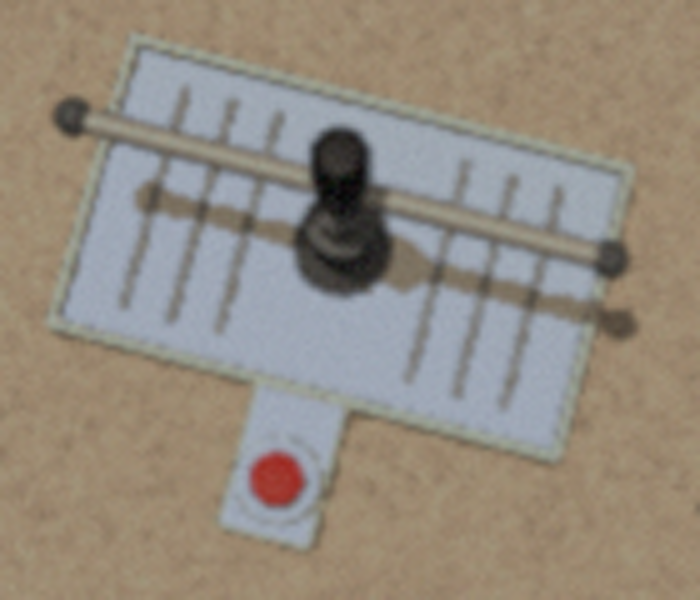

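The balls are at crop (72,117) and (611,258), and the button at (277,479). That puts bar_mid at about (0.568, 0.281) with yaw −15°, and the button agrees at about (0.446, 0.315). The caddy is at about (0.463, −0.052), yaw 11.8°. Now I move over it.

{"method": "drive_tool", "body": {"targets": [{"tz":30,"tx":5,"ty":-10},{"tz":30,"tx":14,"ty":-28,"wz":-3},{"tz":30,"tx":14,"ty":-28,"wz":-3},{"tz":30,"tx":14,"ty":-28,"wz":-3},{"tz":20,"tx":14,"ty":-28,"wz":-3},{"tx":14,"ty":-28,"wz":-3},{"tx":14,"ty":-28,"wz":-3},{"tx":14,"ty":-28,"wz":-3}]}}

```text
validation failed for argument at $.ta...
```

{"method": "drive_tool", "body": {"targets": [{"tx":14,"ty":-28,"wz":-3},{"tx":14,"ty":-28,"wz":-3},{"tx":14,"ty":-28,"wz":-3},{"tx":14,"ty":-28,"wz":-3},{"tx":14,"ty":-28,"wz":-3},{"tx":14,"ty":-28,"wz":-3},{"tx":14,"ty":-28,"wz":-3},{"tx":14,"ty":-28,"wz":-3}]}}

```text
validation failed for argument at $.ta...
```

{"method": "drive_tool", "body": {"targets": [{"wx":0,"wy":0,"wz":0,"tx":5,"ty":-10,"tz":30,"gripper":87},{"wx":0,"wy":0,"wz":-3,"tx":14,"ty":-28,"tz":30,"gripper":87},{"wx":0,"wy":0,"wz":-3,"tx":14,"ty":-28,"tz":30,"gripper":87},{"wx":0,"wy":0,"wz":-3,"tx":14,"ty":-28,"tz":30,"gripper":87},{"wx":0,"wy":0,"wz":-3,"tx":14,"ty":-28,"tz":20,"gripper":87},{"wx":0,"wy":0,"wz":-3,"tx":14,"ty":-28,"tz":0,"gripper":87},{"wx":0,"wy":0,"wz":-3,"tx":14,"ty":-28,"tz":0,"gripper":87},{"wx":0,"wy":0,"wz":-3,"tx":14,"ty":-28,"tz":0,"gripper":87}]}}

```text
time_s: 0.77
position: [0.2385, 0.4057, 0.3594]
tcp_rot: [[-0.831, 0.556, 0.0], [0.556, 0.831, 0.0], [-0.0, 0.001, -1.0]]
ft_force: [0.4, 0.1, -0.2]
grip_width: 0.992
finger_force: 0.0
```

{"method": "drive_tool", "body": {"targets": [{"wx":0,"wy":0,"wz":-3,"tx":14,"ty":-28,"tz":0,"gripper":87},{"wx":0,"wy":0,"wz":-3,"tx":14,"ty":-28,"tz":0,"gripper":87},{"wx":0,"wy":0,"wz":-3,"tx":14,"ty":-28,"tz":0,"gripper":87},{"wx":0,"wy":0,"wz":-3,"tx":14,"ty":-28,"tz":0,"gripper":87},{"wx":0,"wy":0,"wz":-3,"tx":14,"ty":-28,"tz":0,"gripper":87},{"wx":0,"wy":0,"wz":-3,"tx":14,"ty":-28,"tz":0,"gripper":87},{"wx":0,"wy":0,"wz":-3,"tx":14,"ty":-28,"tz":0,"gripper":87},{"wx":0,"wy":0,"wz":-3,"tx":14,"ty":-28,"tz":0,"gripper":87}]}}

```text
time_s: 1.43
position: [0.3503, 0.1816, 0.3591]
tcp_rot: [[-0.533, 0.846, -0.0], [0.846, 0.533, -0.0], [-0.0, -0.0, -1.0]]
ft_force: [-0.4, -0.3, 0.2]
grip_width: 0.994
finger_force: 0.0
```

```bash
python3 - <<'E'
from station import bot
from h import *
import cv2,pickle
d={n:bot.grab_frame(n) for n in("scene","top")};pickle.dump(d,open("f1.pkl","wb"))
s=d["scene"]["pixels"]
a=cv2.resize(s[110:310,220:460],(720,600),interpolation=cv2.INTER_CUBIC);cv2.imwrite("pics/c3.png",a)
print(bot.state()["position"],proj(d["scene"],[[.4627,-.0525,.155],[.5676,.2814,.15],[.445,.315,.03]]))
E
```

```text
[0.35126637 0.18005453 0.35901818] [[409.27751702 167.98318972]
 [296.36344616 210.56292236]
 [327.83309868 277.28584788]]
```

View pics/c3.png

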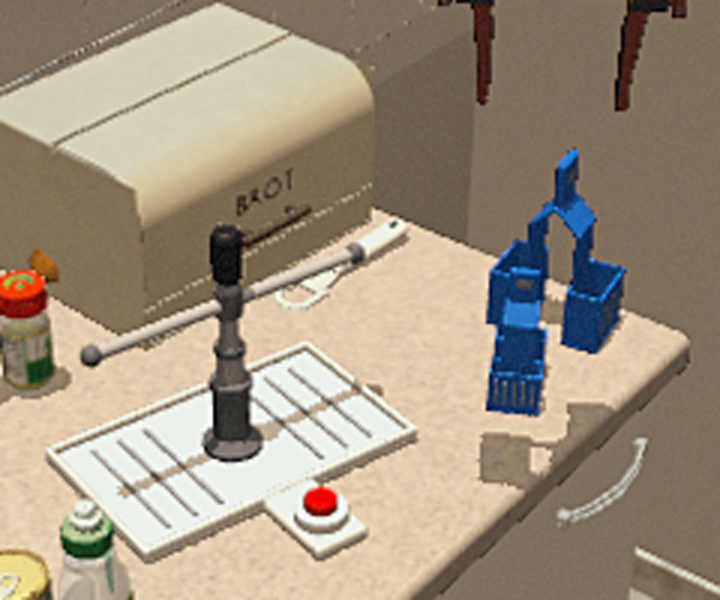

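The scene view shows the large caddy clear, with its fin at crop (568,178), which is pixel (409,169) and matches the fit's prediction. The bar's balls are at crop (90,356) and (356,254), the knob top at (226,228).

{"method": "drive_tool", "body": {"targets": [{"wx":0,"wy":0,"wz":-2.5,"tx":14,"ty":-29,"tz":-5,"gripper":87},{"wx":0,"wy":0,"wz":-2.5,"tx":14,"ty":-29,"tz":-10,"gripper":87},{"wx":0,"wy":0,"wz":-2.5,"tx":14,"ty":-29,"tz":-10,"gripper":87},{"wx":0,"wy":0,"wz":-2.5,"tx":14,"ty":-29,"tz":-15,"gripper":87},{"wx":0,"wy":0,"wz":-2.5,"tx":14,"ty":-29,"tz":-20,"gripper":87},{"wx":0,"wy":0,"wz":-2.5,"tx":14,"ty":-29,"tz":-20,"gripper":87},{"wx":0,"wy":0,"wz":-2.5,"tx":14,"ty":-29,"tz":-20,"gripper":87},{"wx":0,"wy":0,"wz":-2.9,"tx":13,"ty":-29,"tz":-20,"gripper":87}]}}

```text
time_s: 2.2
position: [0.4617, -0.0497, 0.2381]
tcp_rot: [[-0.206, 0.979, 0.0], [0.979, 0.206, 0.0], [0.0, 0.0, -1.0]]
ft_force: [0.9, 0.3, -0.5]
grip_width: 0.992
finger_force: 0.0
```

```bash
python3 - <<'E'
from station import bot
from h import *
import pickle
d=pickle.load(open("f1.pkl","rb"));s,t=d["scene"],d["top"]
print("fintop",tri((t,(452.4,241.1)),(s,(409.8,161.))))
a=tri((t,(249,183)),(s,(249.8,228.5)));b=tri((t,(357,211.2)),(s,(338.5,194.5)));print("balls",a,b,(a+b)/2)
st=bot.state();print(st["position"],np.degrees(np.arctan2(st["tcp_rot"][1,1],st["tcp_rot"][0,1])))
E
```

```text
fintop [ 0.46108366 -0.04640982  0.17907254]
balls [0.60089195 0.40336753 0.15023683] [0.53478994 0.15982213 0.14831572] [0.56784094 0.28159483 0.14927628]
[ 0.46168063 -0.04967904  0.23812375] 11.877682751550173
```

{"method": "drive_tool", "body": {"targets": [{"wx":0,"wy":0,"wz":0,"tx":0,"ty":0,"tz":-26,"gripper":60},{"wx":0,"wy":0,"wz":0,"tx":0,"ty":0,"tz":-26,"gripper":60},{"wx":0,"wy":0,"wz":0,"tx":0,"ty":0,"tz":-26,"gripper":60},{"wx":0,"wy":0,"wz":0,"tx":0,"ty":0,"tz":-24,"gripper":60},{"wx":0,"wy":0,"wz":0,"tx":0,"ty":0,"tz":0,"gripper":40},{"wx":0,"wy":0,"wz":0,"tx":0,"ty":0,"tz":0,"gripper":25},{"wx":0,"wy":0,"wz":0,"tx":0,"ty":0,"tz":0,"gripper":15},{"wx":0,"wy":0,"wz":0,"tx":0,"ty":0,"tz":0,"gripper":5}], "newtons": 25}}

```text
time_s: 2.87
position: [0.4624, -0.0487, 0.1386]
tcp_rot: [[-0.208, 0.978, 0.003], [0.978, 0.208, -0.0], [-0.001, 0.003, -1.0]]
ft_force: [0.3, -1.0, 0.5]
grip_width: 0.424
finger_force: 0.0
```

{"method": "drive_tool", "body": {"targets": [{"wx":0,"wy":0,"wz":0,"tx":0,"ty":0,"tz":0,"gripper":0},{"wx":0,"wy":0,"wz":0,"tx":0,"ty":0,"tz":0,"gripper":0},{"wx":0,"wy":0,"wz":0,"tx":0,"ty":0,"tz":0,"gripper":0},{"wx":0,"wy":0,"wz":0,"tx":0,"ty":0,"tz":0,"gripper":0},{"wx":0,"wy":0,"wz":0,"tx":0,"ty":0,"tz":0,"gripper":0},{"wx":0,"wy":0,"wz":0,"tx":0,"ty":0,"tz":0,"gripper":0}]}}

```text
time_s: 3.37
position: [0.461, -0.0489, 0.1371]
tcp_rot: [[-0.207, 0.978, -0.0], [0.978, 0.207, 0.0], [0.0, -0.0, -1.0]]
ft_force: [0.5, 0.4, 1.6]
grip_width: 0.117
finger_force: 25.0
```

{"method": "drive_tool", "body": {"targets": [{"wx":0,"wy":0,"wz":0,"tx":0,"ty":0,"tz":12,"gripper":0},{"wx":0,"wy":0,"wz":0,"tx":0,"ty":0,"tz":25,"gripper":0},{"wx":0,"wy":0,"wz":0,"tx":0,"ty":0,"tz":32,"gripper":0},{"wx":0,"wy":0,"wz":0,"tx":0,"ty":0,"tz":32,"gripper":0},{"wx":0,"wy":0,"wz":0,"tx":0,"ty":0,"tz":32,"gripper":0},{"wx":0,"wy":0,"wz":-1,"tx":2,"ty":6,"tz":32,"gripper":0},{"wx":0,"wy":0,"wz":-2,"tx":5,"ty":14,"tz":25,"gripper":0},{"wx":0,"wy":0,"wz":-2,"tx":7,"ty":20,"tz":0,"gripper":0}]}}

```text
time_s: 4.03
position: [0.4775, -0.0094, 0.3325]
tcp_rot: [[-0.118, 0.993, 0.009], [0.993, 0.118, -0.001], [-0.002, 0.008, -1.0]]
ft_force: [1.0, -0.0, -1.2]
grip_width: 0.114
finger_force: 25.0
```

{"method": "drive_tool", "body": {"targets": [{"wx":0,"wy":0,"wz":-2,"tx":7,"ty":22,"tz":0,"gripper":0},{"wx":0,"wy":0,"wz":-3,"tx":8,"ty":24,"tz":0,"gripper":0},{"wx":0,"wy":0,"wz":-3,"tx":9,"ty":26,"tz":0,"gripper":0},{"wx":0,"wy":0,"wz":-3,"tx":10,"ty":28,"tz":0,"gripper":0},{"wx":0,"wy":0,"wz":-3,"tx":10,"ty":28,"tz":0,"gripper":0},{"wx":0,"wy":0,"wz":-3,"tx":9,"ty":28,"tz":0,"gripper":0},{"wx":0,"wy":0,"wz":-3,"tx":8,"ty":26,"tz":0,"gripper":0},{"wx":0,"wy":0,"wz":-2,"tx":7,"ty":20,"tz":0,"gripper":0}]}}

```text
time_s: 4.7
position: [0.5431, 0.195, 0.3265]
tcp_rot: [[0.261, 0.965, -0.001], [0.965, -0.261, -0.0], [-0.0, -0.001, -1.0]]
ft_force: [0.0, 0.1, -1.9]
grip_width: 0.11
finger_force: 25.0
```

{"method": "drive_tool", "body": {"targets": [{"wx":0,"wy":0,"wz":0,"tx":3,"ty":8,"tz":0,"gripper":0},{"wx":0,"wy":0,"wz":0,"tx":0,"ty":0,"tz":0,"gripper":0},{"wx":0,"wy":0,"wz":0,"tx":0,"ty":0,"tz":0,"gripper":0}]}}

```text
time_s: 4.95
position: [0.5457, 0.2006, 0.3266]
tcp_rot: [[0.258, 0.966, -0.001], [0.966, -0.258, -0.001], [-0.001, -0.001, -1.0]]
ft_force: [0.4, -0.1, -1.6]
grip_width: 0.111
finger_force: 25.0
```

```bash
python3 - <<'E'
from station import bot
from h import *
import cv2,pickle
d={n:bot.grab_frame(n) for n in("scene","top")};pickle.dump(d,open("f2.pkl","wb"))
a=cv2.resize(d["scene"]["pixels"][110:270,220:380],(400,400),interpolation=cv2.INTER_CUBIC)
b=cv2.resize(d["top"]["pixels"][150:260,250:380],(400,400),interpolation=cv2.INTER_CUBIC)
cv2.imwrite("pics/c4.png",np.hstack([a,b]))
st=bot.state();p=st["position"];print(p)
bm=np.array([.5678,.2816,.15]);v=p-bm;X=np.array([.9659,-.2588,0]);Y=np.array([.2588,.9659,0]);print(v@X,v@Y)
E
```

```text
[0.54571239 0.19991513 0.32695192]
-0.0001943826686538576 -0.0846156866849561
```

View pics/c4.png

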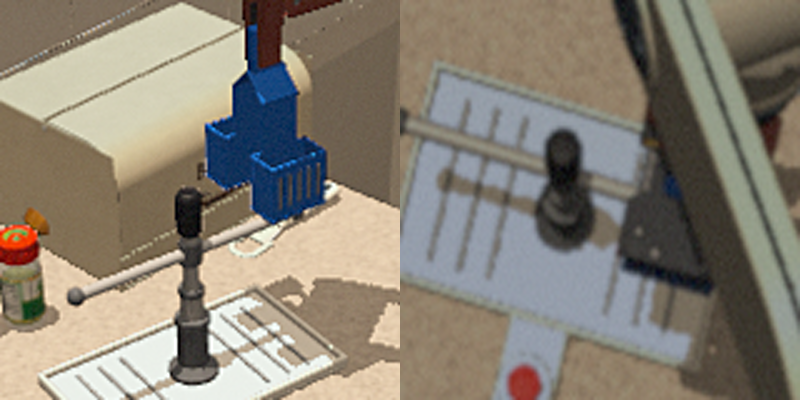

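The caddy hangs upright in the grip over the right arm at y −85 mm, with the bar between its pockets. Now I lower it.

{"method": "drive_tool", "body": {"targets": [{"wx":0,"wy":0,"wz":0,"tx":1,"ty":4,"tz":-15,"gripper":0},{"wx":0,"wy":0,"wz":0,"tx":0,"ty":0,"tz":-24,"gripper":0},{"wx":0,"wy":0,"wz":0,"tx":0,"ty":0,"tz":-24,"gripper":0},{"wx":0,"wy":0,"wz":0,"tx":0,"ty":0,"tz":-24,"gripper":0},{"wx":0,"wy":0,"wz":0,"tx":0,"ty":0,"tz":-24,"gripper":0},{"wx":0,"wy":0,"wz":0,"tx":0,"ty":0,"tz":-22,"gripper":0},{"wx":0,"wy":0,"wz":0,"tx":0,"ty":0,"tz":-18,"gripper":0},{"wx":0,"wy":0,"wz":0,"tx":0,"ty":0,"tz":0,"gripper":0}]}}

```text
time_s: 5.72
position: [0.5447, 0.203, 0.1728]
tcp_rot: [[0.261, 0.965, -0.006], [0.965, -0.261, -0.002], [-0.004, -0.005, -1.0]]
ft_force: [0.2, -0.5, -1.9]
grip_width: 0.113
finger_force: 25.0
```

{"method": "drive_tool", "body": {"targets": [{"wx":0,"wy":0,"wz":0,"tx":0,"ty":0,"tz":-3,"gripper":0},{"wx":0,"wy":0,"wz":0,"tx":0,"ty":0,"tz":-3,"gripper":0},{"wx":0,"wy":0,"wz":0,"tx":0,"ty":0,"tz":0,"gripper":0}]}}

```text
time_s: 5.97
position: [0.5478, 0.2049, 0.1711]
tcp_rot: [[0.26, 0.966, 0.002], [0.966, -0.26, 0.0], [0.001, 0.001, -1.0]]
ft_force: [-0.6, -0.2, -1.6]
grip_width: 0.116
finger_force: 25.0
```

{"method": "drive_tool", "body": {"targets": [{"wx":0,"wy":0,"wz":0,"tx":0,"ty":0,"tz":-2,"gripper":0},{"wx":0,"wy":0,"wz":0,"tx":0,"ty":0,"tz":-2,"gripper":0},{"wx":0,"wy":0,"wz":0,"tx":0,"ty":0,"tz":0,"gripper":0},{"wx":0,"wy":0,"wz":0,"tx":0,"ty":0,"tz":0,"gripper":0}]}}

```text
time_s: 6.3
position: [0.5475, 0.2054, 0.1678]
tcp_rot: [[0.26, 0.966, 0.001], [0.966, -0.26, 0.001], [0.001, 0.001, -1.0]]
ft_force: [-3.2, -0.4, 9.1]
grip_width: 0.111
finger_force: 25.0
```

{"method": "drive_tool", "body": {"targets": [{"wx":0,"wy":0,"wz":0,"tx":0,"ty":0,"tz":1,"gripper":0},{"wx":0,"wy":0,"wz":0,"tx":0,"ty":0,"tz":0,"gripper":14},{"wx":0,"wy":0,"wz":0,"tx":0,"ty":0,"tz":0,"gripper":25},{"wx":0,"wy":0,"wz":0,"tx":0,"ty":0,"tz":0,"gripper":40},{"wx":0,"wy":0,"wz":0,"tx":0,"ty":0,"tz":0,"gripper":50},{"wx":0,"wy":0,"wz":0,"tx":0,"ty":0,"tz":0,"gripper":50},{"wx":0,"wy":0,"wz":0,"tx":0,"ty":0,"tz":0,"gripper":50},{"wx":0,"wy":0,"wz":0,"tx":0,"ty":0,"tz":5,"gripper":50}]}}

```text
time_s: 6.97
position: [0.5466, 0.2049, 0.1714]
tcp_rot: [[0.26, 0.966, -0.002], [0.966, -0.26, -0.001], [-0.001, -0.001, -1.0]]
ft_force: [-0.3, -0.1, 0.0]
grip_width: 0.555
finger_force: 0.0
```

{"method": "drive_tool", "body": {"targets": [{"wx":0,"wy":0,"wz":0,"tx":0,"ty":0,"tz":15,"gripper":50},{"wx":0,"wy":0,"wz":0,"tx":0,"ty":0,"tz":25,"gripper":50},{"wx":0,"wy":0,"wz":0,"tx":0,"ty":0,"tz":30,"gripper":50},{"wx":0,"wy":0,"wz":0,"tx":0,"ty":0,"tz":30,"gripper":50},{"wx":0,"wy":0,"wz":0,"tx":0,"ty":0,"tz":15,"gripper":50},{"wx":0,"wy":0,"wz":0,"tx":0,"ty":0,"tz":0,"gripper":50}]}}

```text
time_s: 7.47
position: [0.5493, 0.2058, 0.2917]
tcp_rot: [[0.26, 0.966, 0.007], [0.966, -0.26, 0.003], [0.004, 0.006, -1.0]]
ft_force: [0.6, -0.2, 1.1]
grip_width: 0.565
finger_force: 0.0
```

```bash
python3 - <<'E'
from station import bot
from h import *
import cv2,pickle
d={n:bot.grab_frame(n) for n in("scene","top")};pickle.dump(d,open("f3.pkl","wb"))
a=cv2.resize(d["scene"]["pixels"][110:310,220:420],(600,600),interpolation=cv2.INTER_CUBIC)
cv2.imwrite("pics/c5.png",a)
E
```

```text
(no output)
```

View pics/c5.png

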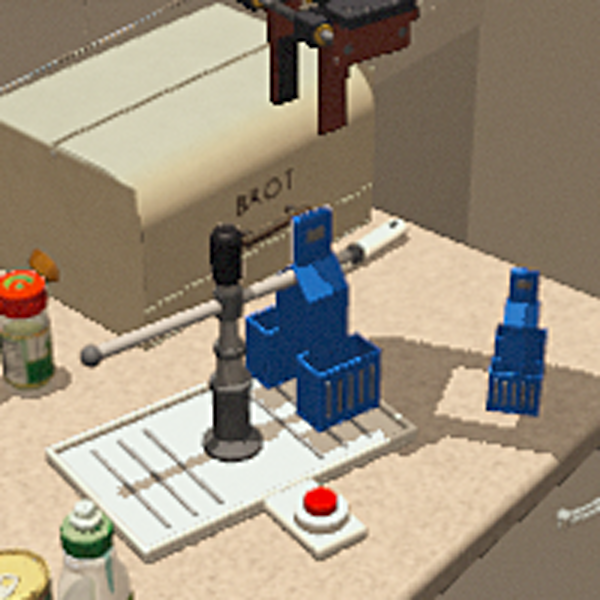

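The caddy hangs astride the bar, upright at crop (320,300), with the fingers clear above it. Next is the button, with the closing axis turned along the bar.

{"method": "drive_tool", "body": {"targets": [{"wx":0,"wy":0,"wz":6.5,"tx":-7,"ty":8,"tz":4,"gripper":20},{"wx":0,"wy":0,"wz":6.5,"tx":-7,"ty":8,"tz":4,"gripper":0},{"wx":0,"wy":0,"wz":6.5,"tx":-7,"ty":8,"tz":0,"gripper":0},{"wx":0,"wy":0,"wz":6.5,"tx":-7,"ty":8,"tz":0,"gripper":0},{"wx":0,"wy":0,"wz":6.5,"tx":-7,"ty":8,"tz":0,"gripper":0},{"wx":0,"wy":0,"wz":6.5,"tx":-7,"ty":8,"tz":0,"gripper":0},{"wx":0,"wy":0,"wz":6.5,"tx":-8,"ty":8,"tz":0,"gripper":0},{"wx":0,"wy":0,"wz":6.5,"tx":-8,"ty":8,"tz":0,"gripper":0}]}}

```text
time_s: 8.23
position: [0.4878, 0.2689, 0.293]
tcp_rot: [[-0.606, 0.796, -0.003], [0.796, 0.606, -0.002], [0.001, -0.004, -1.0]]
ft_force: [-1.2, 0.1, -0.9]
grip_width: 0.017
finger_force: 0.0
```

{"method": "drive_tool", "body": {"targets": [{"wx":0,"wy":0,"wz":6.5,"tx":-8,"ty":8,"tz":0,"gripper":0},{"wx":0,"wy":0,"wz":6.5,"tx":-8,"ty":8,"tz":0,"gripper":0},{"wx":0,"wy":0,"wz":6.5,"tx":-8,"ty":8,"tz":0,"gripper":0},{"wx":0,"wy":0,"wz":6.5,"tx":-8,"ty":8,"tz":0,"gripper":0},{"wx":0,"wy":0,"wz":6.5,"tx":-8,"ty":7,"tz":0,"gripper":0},{"wx":0,"wy":0,"wz":5.5,"tx":-4,"ty":6,"tz":0,"gripper":0},{"wx":0,"wy":0,"wz":0,"tx":0,"ty":0,"tz":0,"gripper":0},{"wx":0,"wy":0,"wz":0,"tx":0,"ty":0,"tz":0,"gripper":0}]}}

```text
time_s: 8.9
position: [0.4445, 0.3138, 0.2937]
tcp_rot: [[-0.965, 0.262, -0.002], [0.262, 0.965, -0.002], [0.002, -0.002, -1.0]]
ft_force: [0.2, -0.2, 0.2]
grip_width: 0.007
finger_force: 0.0
```

{"method": "drive_tool", "body": {"targets": [{"wx":0,"wy":0,"wz":0,"tx":0,"ty":0,"tz":-25,"gripper":0},{"wx":0,"wy":0,"wz":0,"tx":0,"ty":0,"tz":-38,"gripper":0},{"wx":0,"wy":0,"wz":0,"tx":0,"ty":0,"tz":-40,"gripper":0},{"wx":0,"wy":0,"wz":0,"tx":0,"ty":0,"tz":-40,"gripper":0},{"wx":0,"wy":0,"wz":0,"tx":0,"ty":0,"tz":-40,"gripper":0},{"wx":0,"wy":0,"wz":0,"tx":0,"ty":0,"tz":-35,"gripper":0},{"wx":0,"wy":0,"wz":0,"tx":0,"ty":0,"tz":-20,"gripper":0},{"wx":0,"wy":0,"wz":0,"tx":0,"ty":0,"tz":-8,"gripper":0}]}}

```text
time_s: 9.57
position: [0.4431, 0.3119, 0.0451]
tcp_rot: [[-0.965, 0.263, -0.006], [0.263, 0.965, -0.004], [0.004, -0.005, -1.0]]
ft_force: [-0.0, -1.6, -0.2]
grip_width: 0.008
finger_force: 0.0
```

{"method": "drive_tool", "body": {"targets": [{"wx":0,"wy":0,"wz":0,"tx":0,"ty":0,"tz":-4,"gripper":0},{"wx":0,"wy":0,"wz":0,"tx":0,"ty":0,"tz":-4,"gripper":0},{"wx":0,"wy":0,"wz":0,"tx":0,"ty":0,"tz":-4,"gripper":0},{"wx":0,"wy":0,"wz":0,"tx":0,"ty":0,"tz":0,"gripper":0}]}}

```text
time_s: 9.9
position: [0.4458, 0.3144, 0.0378]
tcp_rot: [[-0.966, 0.26, 0.001], [0.26, 0.966, 0.001], [-0.001, 0.001, -1.0]]
ft_force: [0.2, 0.2, 0.3]
grip_width: 0.003
finger_force: 0.0
```

{"method": "drive_tool", "body": {"targets": [{"wx":0,"wy":0,"wz":0,"tx":0,"ty":0,"tz":-3,"gripper":0},{"wx":0,"wy":0,"wz":0,"tx":0,"ty":0,"tz":-3,"gripper":0},{"wx":0,"wy":0,"wz":0,"tx":0,"ty":0,"tz":-2,"gripper":0},{"wx":0,"wy":0,"wz":0,"tx":0,"ty":0,"tz":0,"gripper":0}]}}

```text
time_s: 10.23
position: [0.4462, 0.3147, 0.0303]
tcp_rot: [[-0.966, 0.26, 0.002], [0.26, 0.966, 0.001], [-0.002, 0.002, -1.0]]
ft_force: [-0.4, -0.4, 7.2]
grip_width: 0.006
finger_force: 3.4
```

{"method": "drive_tool", "body": {"targets": [{"wx":0,"wy":0,"wz":0,"tx":0,"ty":0,"tz":-1,"gripper":0},{"wx":0,"wy":0,"wz":0,"tx":0,"ty":0,"tz":0,"gripper":0},{"wx":0,"wy":0,"wz":0,"tx":0,"ty":0,"tz":0,"gripper":0},{"wx":0,"wy":0,"wz":0,"tx":0,"ty":0,"tz":0,"gripper":0}]}}

```text
time_s: 10.57
position: [0.4462, 0.3147, 0.0301]
tcp_rot: [[-0.966, 0.26, 0.002], [0.26, 0.966, 0.001], [-0.002, 0.002, -1.0]]
ft_force: [-1.6, -1.7, 15.6]
grip_width: 0.002
finger_force: 7.9
```

{"method": "drive_tool", "body": {"targets": [{"wx":0,"wy":0,"wz":0,"tx":0,"ty":0,"tz":10,"gripper":0},{"wx":0,"wy":0,"wz":0,"tx":0,"ty":0,"tz":20,"gripper":0},{"wx":0,"wy":0,"wz":0,"tx":0,"ty":0,"tz":38,"gripper":0},{"wx":0,"wy":0,"wz":0,"tx":0,"ty":0,"tz":40,"gripper":0},{"wx":0,"wy":0,"wz":0,"tx":0,"ty":0,"tz":40,"gripper":0},{"wx":0,"wy":0,"wz":0,"tx":0,"ty":0,"tz":40,"gripper":0},{"wx":0,"wy":0,"wz":0,"tx":0,"ty":0,"tz":40,"gripper":0},{"wx":0,"wy":0,"wz":0,"tx":0,"ty":0,"tz":40,"gripper":0}]}}

```text
time_s: 11.23
position: [0.4447, 0.3138, 0.2988]
tcp_rot: [[-0.966, 0.26, 0.001], [0.26, 0.966, 0.0], [-0.0, 0.001, -1.0]]
ft_force: [1.1, -0.1, 0.1]
grip_width: 0.006
finger_force: 0.0
```

```bash
python3 - <<'E'
from station import bot
from h import *
import cv2,pickle
d={n:bot.grab_frame(n) for n in("scene","top")};pickle.dump(d,open("f4.pkl","wb"))
a=cv2.resize(d["scene"]["pixels"][110:310,220:420],(450,600),interpolation=cv2.INTER_CUBIC)
b=cv2.resize(d["top"]["pixels"][150:270,250:380],(350,600),interpolation=cv2.INTER_CUBIC)
cv2.imwrite("pics/c6.png",np.hstack([a,b]));print(bot.state()["position"])
E
```

```text
[0.44806084 0.31611337 0.30378352]
```

View pics/c6.png

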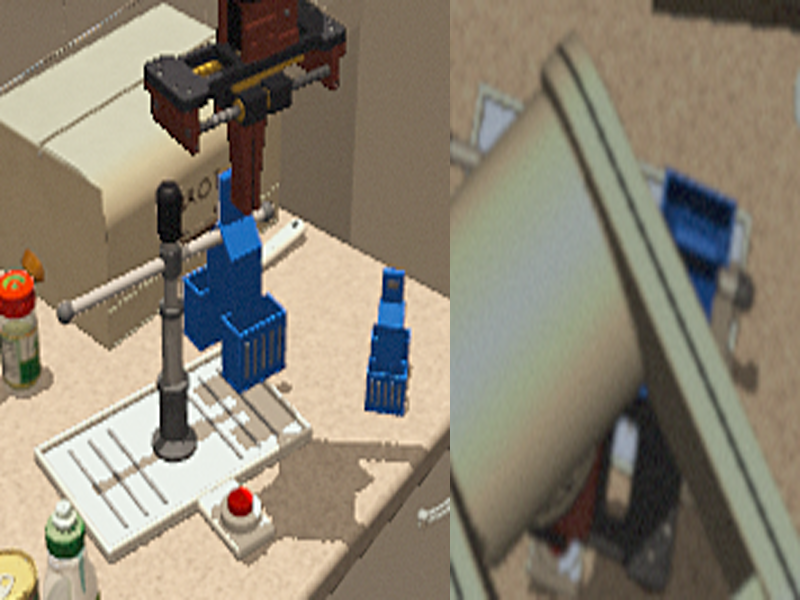

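The mast has popped up (left ball now at about pixel row 214, was 228), and the caddy still hangs upright. Next I move above the knob and turn back.

{"method": "drive_tool", "body": {"targets": [{"wx":0,"wy":0,"wz":-6.5,"tx":0,"ty":0,"tz":10,"gripper":0},{"wx":0,"wy":0,"wz":-6.5,"tx":0,"ty":0,"tz":10,"gripper":0},{"wx":0,"wy":0,"wz":-6.5,"tx":10,"ty":-3,"tz":0,"gripper":0},{"wx":0,"wy":0,"wz":-6.5,"tx":10,"ty":-3,"tz":0,"gripper":20},{"wx":0,"wy":0,"wz":-6.5,"tx":10,"ty":-3,"tz":0,"gripper":40},{"wx":0,"wy":0,"wz":-6.5,"tx":10,"ty":-3,"tz":0,"gripper":60},{"wx":0,"wy":0,"wz":-6.5,"tx":10,"ty":-3,"tz":0,"gripper":70},{"wx":0,"wy":0,"wz":-6.5,"tx":10,"ty":-3,"tz":0,"gripper":70}]}}

```text
time_s: 12.0
position: [0.5053, 0.2958, 0.3157]
tcp_rot: [[-0.385, 0.923, -0.001], [0.923, 0.385, -0.0], [-0.0, -0.001, -1.0]]
ft_force: [-0.4, -0.2, 0.7]
grip_width: 0.347
finger_force: 0.0
```

{"method": "drive_tool", "body": {"targets": [{"wx":0,"wy":0,"wz":-6.5,"tx":10,"ty":-3,"tz":0,"gripper":70},{"wx":0,"wy":0,"wz":-6.5,"tx":10,"ty":-3,"tz":0,"gripper":70},{"wx":0,"wy":0,"wz":-6.5,"tx":10,"ty":-3,"tz":0,"gripper":70},{"wx":0,"wy":0,"wz":-6.5,"tx":10,"ty":-3,"tz":0,"gripper":70},{"wx":0,"wy":0,"wz":-6.5,"tx":12,"ty":-3,"tz":0,"gripper":70},{"wx":0,"wy":0,"wz":-5.5,"tx":10,"ty":-3,"tz":0,"gripper":70},{"wx":0,"wy":0,"wz":0,"tx":0,"ty":0,"tz":0,"gripper":70},{"wx":0,"wy":0,"wz":0,"tx":0,"ty":0,"tz":0,"gripper":70}]}}

```text
time_s: 12.67
position: [0.5669, 0.2778, 0.3155]
tcp_rot: [[0.257, 0.966, -0.001], [0.966, -0.257, -0.0], [-0.001, -0.001, -1.0]]
ft_force: [-0.7, 0.1, -0.2]
grip_width: 0.799
finger_force: 0.0
```

```bash
python3 - <<'E'
from station import bot
from h import *
import pickle
d={n:bot.grab_frame(n) for n in("scene",)};pickle.dump(d,open("f5.pkl","wb"))
s=d["scene"]
# ball moves straight up: height from the scene row
a=np.array([.6009,.4034,.15])
for z in(.15,.18,.19,.2):print(z,proj(s,[a[0],a[1],z]))
im=s["pixels"][190:240,238:262].max(axis=2);v,u=np.where(im<95);print("ball px",u.mean()+238,v.mean()+190,len(u))
st=bot.state();p=st["position"];print(p,np.array([.5678,.2816])-p[:2])
E
```

```text
0.15 [[250.20027587 228.69092874]]
0.18 [[249.25664623 217.79811147]]
0.19 [[248.93662778 214.10429646]]
0.2 [[248.61381159 210.37835648]]
ball px 249.72 214.6 25
[0.56654911 0.27799481 0.31560125] [0.00125089 0.00360519]
```

The bar stands at about 0.189 m, so the mast is at its first stop. Now I descend on the knob and grip it.

{"method": "drive_tool", "body": {"targets": [{"wx":0,"wy":0,"wz":0,"tx":1,"ty":3,"tz":-20,"gripper":70},{"wx":0,"wy":0,"wz":0,"tx":0,"ty":0,"tz":-25,"gripper":70},{"wx":0,"wy":0,"wz":0,"tx":0,"ty":0,"tz":-25,"gripper":70},{"wx":0,"wy":0,"wz":0,"tx":0,"ty":0,"tz":-20,"gripper":70},{"wx":0,"wy":0,"wz":0,"tx":0,"ty":0,"tz":-9,"gripper":70},{"wx":0,"wy":0,"wz":0,"tx":0,"ty":0,"tz":0,"gripper":50},{"wx":0,"wy":0,"wz":0,"tx":0,"ty":0,"tz":0,"gripper":38},{"wx":0,"wy":0,"wz":0,"tx":0,"ty":0,"tz":0,"gripper":30}], "newtons": 45}}

```text
time_s: 13.38
position: [0.5689, 0.2816, 0.2187]
tcp_rot: [[0.259, 0.966, 0.002], [0.966, -0.259, 0.001], [0.001, 0.002, -1.0]]
ft_force: [0.7, 0.2, -0.2]
grip_width: 0.609
finger_force: 0.0
```

{"method": "drive_tool", "body": {"targets": [{"wx":0,"wy":0,"wz":0,"tx":0,"ty":0,"tz":0,"gripper":24},{"wx":0,"wy":0,"wz":0,"tx":0,"ty":0,"tz":0,"gripper":15},{"wx":0,"wy":0,"wz":0,"tx":0,"ty":0,"tz":0,"gripper":5},{"wx":0,"wy":0,"wz":0,"tx":0,"ty":0,"tz":0,"gripper":0},{"wx":0,"wy":0,"wz":0,"tx":0,"ty":0,"tz":0,"gripper":0},{"wx":0,"wy":0,"wz":0,"tx":0,"ty":0,"tz":0,"gripper":0}]}}

```text
time_s: 13.88
position: [0.5683, 0.2813, 0.2177]
tcp_rot: [[0.26, 0.966, 0.0], [0.966, -0.26, 0.0], [0.001, 0.0, -1.0]]
ft_force: [-1.4, -0.2, 4.8]
grip_width: 0.297
finger_force: 45.0
```

{"method": "drive_tool", "body": {"targets": [{"wx":0,"wy":0,"wz":0,"tx":0,"ty":0,"tz":3,"gripper":0},{"wx":0,"wy":0,"wz":0,"tx":0,"ty":0,"tz":6,"gripper":0},{"wx":0,"wy":0,"wz":0,"tx":0,"ty":0,"tz":9,"gripper":0},{"wx":0,"wy":0,"wz":0,"tx":0,"ty":0,"tz":10,"gripper":0},{"wx":0,"wy":0,"wz":0,"tx":0,"ty":0,"tz":10,"gripper":0},{"wx":0,"wy":0,"wz":0,"tx":0,"ty":0,"tz":10,"gripper":0},{"wx":0,"wy":0,"wz":0,"tx":0,"ty":0,"tz":8,"gripper":0},{"wx":0,"wy":0,"wz":0,"tx":0,"ty":0,"tz":6,"gripper":0}]}}

```text
time_s: 14.55
position: [0.5681, 0.2811, 0.2804]
tcp_rot: [[0.26, 0.966, 0.0], [0.966, -0.26, 0.0], [0.0, 0.0, -1.0]]
ft_force: [0.9, 1.8, -7.9]
grip_width: 0.3
finger_force: 45.0
```

{"method": "drive_tool", "body": {"targets": [{"wx":0,"wy":0,"wz":0,"tx":0,"ty":0,"tz":3,"gripper":0},{"wx":0,"wy":0,"wz":0,"tx":0,"ty":0,"tz":2,"gripper":0},{"wx":0,"wy":0,"wz":0,"tx":0,"ty":0,"tz":1,"gripper":0},{"wx":0,"wy":0,"wz":0,"tx":0,"ty":0,"tz":0,"gripper":0},{"wx":0,"wy":0,"wz":0,"tx":0,"ty":0,"tz":0,"gripper":0}]}}

```text
time_s: 14.97
position: [0.5681, 0.2811, 0.2849]
tcp_rot: [[0.26, 0.966, -0.0], [0.966, -0.26, -0.0], [-0.0, -0.0, -1.0]]
ft_force: [1.1, 1.6, -5.5]
grip_width: 0.3
finger_force: 45.0
```

{"method": "drive_tool", "body": {"targets": [{"wx":0,"wy":0,"wz":0,"tx":0,"ty":0,"tz":1.5,"gripper":0},{"wx":0,"wy":0,"wz":0,"tx":0,"ty":0,"tz":1.5,"gripper":0},{"wx":0,"wy":0,"wz":0,"tx":0,"ty":0,"tz":0,"gripper":0},{"wx":0,"wy":0,"wz":0,"tx":0,"ty":0,"tz":0,"gripper":0}]}}

```text
time_s: 15.3
position: [0.5681, 0.2811, 0.2879]
tcp_rot: [[0.26, 0.966, -0.0], [0.966, -0.26, -0.0], [-0.0, -0.0, -1.0]]
ft_force: [0.9, 1.5, -7.3]
grip_width: 0.3
finger_force: 45.0
```

{"method": "drive_tool", "body": {"targets": [{"wx":0,"wy":0,"wz":0,"tx":0,"ty":0,"tz":1,"gripper":0},{"wx":0,"wy":0,"wz":0,"tx":0,"ty":0,"tz":0,"gripper":0},{"wx":0,"wy":0,"wz":0,"tx":0,"ty":0,"tz":0,"gripper":0},{"wx":0,"wy":0,"wz":0,"tx":0,"ty":0,"tz":0,"gripper":0},{"wx":0,"wy":0,"wz":0,"tx":0,"ty":0,"tz":0,"gripper":0},{"wx":0,"wy":0,"wz":0,"tx":0,"ty":0,"tz":0,"gripper":0},{"wx":0,"wy":0,"wz":0,"tx":0,"ty":0,"tz":0,"gripper":0},{"wx":0,"wy":0,"wz":0,"tx":0,"ty":0,"tz":0,"gripper":0}]}}

```text
time_s: 15.97
position: [0.5678, 0.2809, 0.2882]
tcp_rot: [[0.26, 0.966, -0.001], [0.966, -0.26, -0.001], [-0.001, -0.001, -1.0]]
ft_force: [3.4, 3.4, -22.1]
grip_width: 0.303
finger_force: 45.0
```

```bash
python3 - <<'E'
from station import bot
from h import *
import pickle
s=bot.grab_frame("scene")
cv2.imwrite("pics/c7.png",cv2.resize(s["pixels"][90:290,220:420],(600,600),interpolation=cv2.INTER_CUBIC))
for z in(.25,.26,.265):print(z,proj(s,[[.6009,.4034,z],[.5348,.1598,z]]))
im=s["pixels"][165:215,236:258].max(axis=2);v,u=np.where(im<95);print("ball px",u.mean()+236,v.mean()+165,len(u))
st=bot.state();print(st["position"],st["ft_force"])
E
```

```text
0.25 [[246.95644458 191.25170635]
 [339.11712818 158.2457709 ]]
0.26 [[246.61604042 187.3238623 ]
 [339.18224703 154.51840131]]
0.265 [[246.44468917 185.34675111]
 [339.21500745 152.64326468]]
ball px 246.83333333333334 189.5 30
[0.56783156 0.28092225 0.28824182] [  4.03695016   3.28780806 -23.57398843]
```

View pics/c7.png

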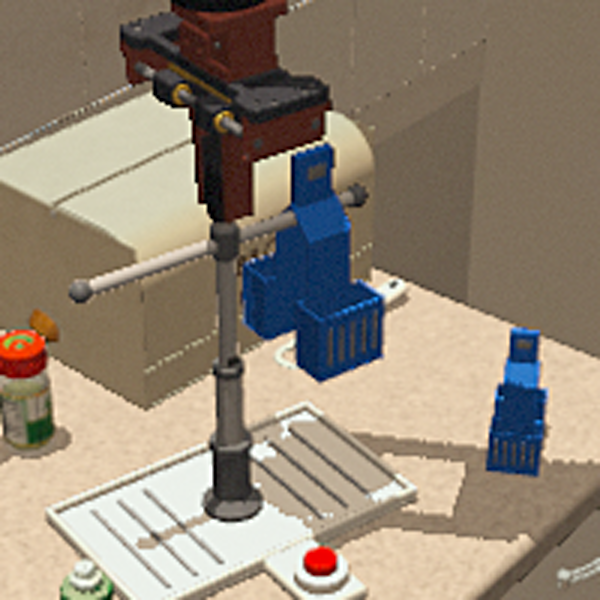

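The ball is at crop (80,291), which puts the bar at about 0.26 m. The pull force jumped to 22 N, so the mast is at its hard stop. The caddy hangs upright and clear of the gripper, so I'm handing in.

```bash
python3 -c "
from station import bot
print(bot.job_done())"
```

```text
the job is handed in; nothing more can be done
None
```

I handed the job in with the large caddy hanging free on the right arm of the bar, the mast popped up and pulled to its second stop, and the gripper still holding the knob; the soap and tin were left alone, and no verdict came back.

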